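Push the tube racks home in the transport tray and close its retaining arm

ROBOT

A 7-joint arm with a two-finger parallel gripper is mounted at the origin on the work surface. World frame = base frame: x ahead of the robot, y to its left, z up, the work surface at z = 0. Lengths are in m, angles in rad, forces in N, time in s.
With the tool pointing down it reaches from about 0.425 to 0.975 m from the base axis. Payload 16.7 kg.
Tool frame: the origin (TCP) lies midway between the tips of the shut fingers; the grasp point (between the pads) lies 19 mm behind it (robot.pinch_z is the distance from the TCP to the grasp point, in m); z points along the fingers, y is the line along which they close (so a half turn about z gives the same grasp; the last joint's range is limited). The gripper opens to 85 mm and grips with 20 to 120 N. Pads are 22 mm wide; open, the fingers measure 114 mm over their backs; the gripper's body (76 mm by 85 mm) begins 54 mm behind the grasp point. The pads swing forward as they close: fully open they stand 13 mm farther back than shut.
Start: joints at [1.008, 0.426, 0.074, 1.606, -0.034, 1.111, -0.067], TCP at [0.271, -0.618, 0.231] pointing down, gripper open.
Joint ranges: [-2.85, 2.85], [-0.5, 2.14], [-1.23, 1.37], [0.21, 2.46], [-1.02, 4.16], [0.16, 2.05], [-2.73, 2.73]. Speed limits (rad/s): [1.89, 1.89, 2.39, 2.39, 3.01, 3.01, 3.01].

INTERFACE

Orientations are given as a unit quaternion [w, x, y, z].
In Python, from cell import robot gives the robot as it stands.
- The arm moves only by the shell command python3 -m handwheel 'ROWS' [OPENING] [FORCE]. ROWS is JSON, a list of rows, each a list of 6 numbers: the shift along the tool's x, y, z each as a share of 500 mm, from -1 to 1, then the turn, a rotation vector about the tool's x, y, z each as a share of 180 degrees, from -1 to 1. A call has 1 to 12 rows; each row shifts and turns the commanded pose from where the row before left it, along the tool's axes as they then stand; what a row does not reach is not made up. A row lasts 1/10 s, in which the tool goes at most 50 mm and 8.59 degrees, less where a joint would pass 70% of its speed; a pose out of reach is approached as far as the arm can. A call with a number of a shift or a turn outside -1 to 1 is refused whole. A call with a gripper value outside its range is refused whole. OPENING is the closure, from -1 (fully open) to 1 (shut), set as the call begins (- or left out, the last holds). The fingers move at their own pace and stop on an object; FORCE is the grip in N (left out, the last holds). Time passes only in rows, so rows that do not move let the fingers close. It gives the time, the measured TCP pose, the force, the opening and the grip force at its end, in the units of the state.
- robot.read_state(): the state, without advancing time (a new reading comes with each control period).
- robot.snapshot(name): name is "scene" or "top" or "wrist"; returns a dict with "pixels" (420x560x3 uint8, red, green, blue), "fx", "fy", "cx", "cy" (pixels), "view" (4x4, takes a point from world to camera coordinates); the wrist camera has in their place "tool_from_camera" (4x4, takes a point from camera to tool coordinates, whose origin is the TCP and whose axes are the flange's). Camera axes: x right, y down, z forward; pixel columns grow to the right and rows downward; lengths in m; the calibration is good to about 2 mm. A picture is of the moment at which its call begins: read the wrist's pose just before it. There is no depth.
- robot.hand_in(): hands the job in; it is judged then, once.
The state is a dict: "time": time; "joints": joint angles; "qvel": joint speeds; "effort": joint torques, N m; "tcp_pos": TCP position; "tool_rot": TCP orientation; "force": force on the tool from outside, world axes, zero at the start; "moment": the same for the moment, N m; "finger_gap": finger opening in m; "gripper_force": force on a finger pad.
Only numpy, scipy, OpenCV 4.12 (cv2) and the standard library are available. Lean on these libraries where they do the work, as an engineer would, in place of code of your own. Each camera call takes 0.05 s, during which the arm holds its last target. There are 200 camera calls.

TASK

Gently push the row of four tube racks along the tray's rail as one train, pushing on the rearmost rack, until the front rack sits against the rubber-faced end stop. Then swing the tray's retaining arm with a fingertip right across behind the last rack, until it is fully closed. Lift nothing, keep the racks upright and together, and leave the other things on the bench alone.

Things in the scene. Friction and masses are not known exactly. Their poses are not given: they have to be found in the camera images.
- tray: Fixed aluminium tray for tube racks. Origin: on the bench under its centre. y runs along the lane from the open entry (y = -150 mm) to the end stop (y = +140 mm), x across it, z up. Lane floor 8 mm above the bench; side walls 120 mm apart, 4 mm thick, tops 26 mm above the bench; a 10 x 6 mm steel rail along the floor's middle fits the slot under each rack, 1.5 mm play each side.
- stop_face (a point): Centre of the end stop's rubber face, at y = +140 mm in the tray's frame, 34 mm above the bench; the end plate is 56 mm high. The front rack comes to rest against it: with the train home, the racks' centres lie at tray y = 129, 107, 85 and 63 mm and the rear face of the last one at 52 mm. A carrying handle lies beyond the stop.
- rack_a: Front rack, nearest the stop. All four are alike: grey plastic, 114 mm long (x, across the lane), 22 mm deep (y, the way it slides), 54 mm high, about 0.15 kg, five capped tubes fixed in it (caps 15 mm across, tops 86 mm above the bench). Origin: centre of its underside. The four start on the rail, touching, parallel to the tray, 45 to 120 mm short of the stop.
- rack_b: Second rack of the row, same make; origin at the centre of its underside.
- rack_c: Third rack of the row, same make; origin at the centre of its underside.
- rack_d: Fourth and last rack, nearest the tray's open entry; origin at the centre of its underside. The train is pushed on the rear face of its plastic body, 11 mm behind the origin along -y, 114 mm wide, 8 to 62 mm above the bench; near the middle of the face the row stays straight. Sliding all four takes about 2 to 6 N.
- gate (a joint): Angle of the retaining arm, rad. 0 = parked over the tray's +x side wall, pointing to tray -y (the entry). Starts between -0.35 (swung out, away from the lane) and 0. Grows as it closes, clockwise from above, its free end moving in over the lane. 1.57 = closed, at its own stop: straight across the lane along tray -x, 4 mm behind the last rack's home place.
- gate_pivot (a point): Upright pivot axis of the retaining arm, at tray x = 71, y = 44 mm, at the arm's mid-height, 45 mm above the bench. The arm is a flat steel bar 8 mm thick, 14 mm high (38 to 52 mm above the bench, passing over the side wall), reaching 112 mm from the axis; round hub 18 mm across. No spring: about 0.5 N at 70 mm from the axis moves it and it stays where left.
- gate_tip (a point): On the arm's centre line, 108 mm from the pivot, 4 mm short of its free end, at mid-height (45 mm above the bench).
- bottle: Amber bottle standing on the bench beside the tray, 58 mm across, 115 mm high; origin at its underside. Leave alone.
- dishes: Two closed culture dishes, one on the other, 91 mm across, 32 mm high; origin at the underside. Leave alone.
- spare_rack: An empty rack of the same make, without tubes, standing on the bench outside the tray; origin at its underside. Leave alone.
- tip_box: Closed pipette-tip box, 124 x 86 mm, 75 mm high; origin at its underside. Leave alone.
Mind the look-alikes: they are no part of the job. What is shaped like the rack_d but red is not meant.

How it is judged:
By the outcome, as a careful person would: the job done as asked, in the order asked, and still so for the second after the job is handed in, with the robot touching nothing.
It also fails if it takes over 58 s, if anything falls off the work surface, if the arm or the gripper's body presses on something with over 40 N, if the wrist force passes 120 N, or if a joint passes its speed limit or range.

## Working session

There is one attempt and no reset: what is moved stays moved. The work goes in short steps, Python scripts to look and compute and a shell command to move; the robot and the scene stay as the last step left them, time stands still between calls to the robot, and variables do not carry over. Pictures are saved under pics/ and viewed, at most 10 in all, crops included, and the job is handed in when it is done.

```bash
mkdir -p pics; cat > h.py <<'E'
import numpy as np,cv2
from cell import robot
def snap(n,f):
    s=robot.snapshot(n); cv2.imwrite('pics/'+f,cv2.cvtColor(s['pixels'],cv2.COLOR_RGB2BGR)); return s
def ray(s,u,v,z):
    V=np.array(s['view']); R=V[:3,:3]; c=-R.T@V[:3,3]
    d=R.T@np.array([(u-s['cx'])/s['fx'],(v-s['cy'])/s['fy'],1]); return c+d*(z-c[2])/d[2]
def proj(s,p):
    V=np.array(s['view']); q=V[:3,:3]@np.array(p)+V[:3,3]; return s['fx']*q[0]/q[2]+s['cx'],s['fy']*q[1]/q[2]+s['cy']
E
python3 - <<'E'
from h import *
import pickle
d={n:snap(n,n+'0.png') for n in('top','scene')}
pickle.dump(d,open('d.pkl','wb'))
print(d['top']['view'],d['top']['fx']); print(robot.read_state())
E
```

```text
[[ 0.01972051 -0.99979834 -0.00379209 -0.03031047]
 [-0.99068064 -0.01902912 -0.13486943  0.52695312]
 [ 0.13477007  0.00641644 -0.99085612  1.39694685]
 [ 0.          0.          0.          1.        ]] 520.1203705030906
{'time': 0.1, 'joints': array([ 1.00850218,  0.42666994,  0.07389611,  1.60653301, -0.03407398,
        1.11077836, -0.06711085]), 'qvel': array([ 4.00126757e-04, -1.02329485e-03,  1.38048855e-03, -2.01899770e-03,
       -7.15722714e-04, -5.15304746e-04,  4.92148472e-05]), 'effort': array([ 9.26902372e-03, -9.51532316e+01,  3.77240181e+00, -4.64405859e+01,
        1.99032185e-02,  6.45352498e-03,  1.72432160e-04]), 'tcp_pos': array([ 0.2705927 , -0.6180019 ,  0.23068601]), 'tool_rot': array([-5.36973859e-04,  9.78782633e-01,  2.04900558e-01, -1.73817286e-04]), 'force': array([-0.12259495, -0.10144371,  0.19578345]), 'moment': array([-0.0134663 , -0.05189186, -0.02498499]), 'gripper_force': 0.0, 'finger_gap': 0.08561076011876421}
```

View pics/top0.png

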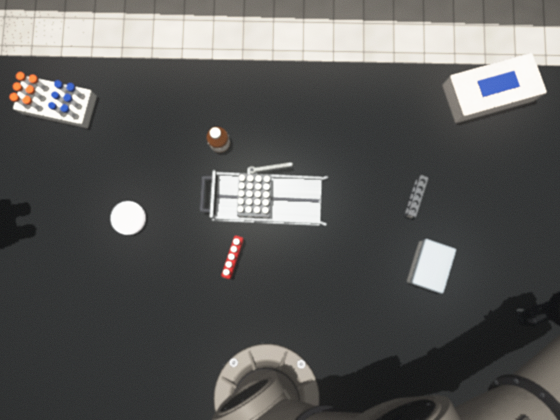

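View pics/scene0.png

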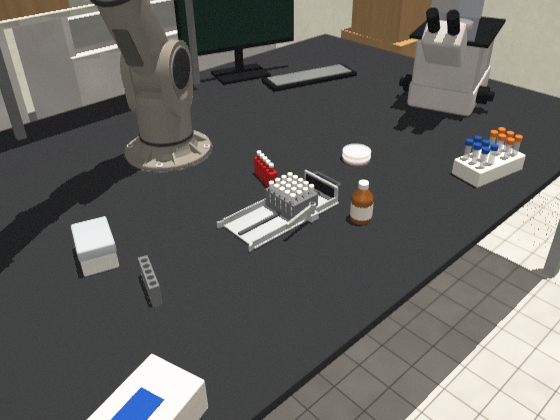

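The four racks in the tray are at about (255,195) in the top view. The look-alikes are the red rack at (232,257) and the spare rack at (416,197), so I choose the grey row in the tray. The gate hub is at about (251,170) with its tip near (291,165). I'll check this in one close crop.

```bash
python3 - <<'E'
import cv2
i=cv2.imread('pics/top0.png')[150:240,195:335]
cv2.imwrite('pics/crop.png',cv2.resize(i,None,fx=5.7,fy=5.7,interpolation=cv2.INTER_CUBIC))
E
```

```text
(no output)
```

View pics/crop.png

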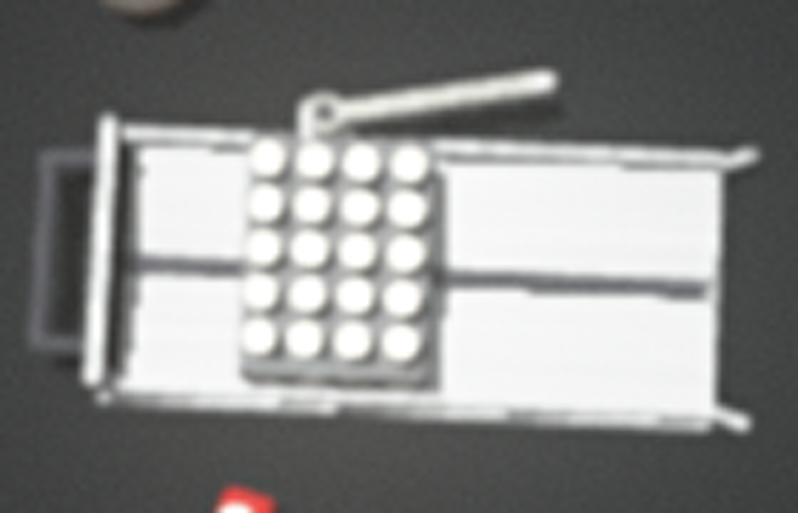

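```bash
python3 - <<'E'
from h import *
import pickle
from scipy.optimize import least_squares
s=pickle.load(open('d.pkl','rb'))['top']
W=lambda c,z: ray(s,195+(c[0]+.5)/5.7-.5,150+(c[1]+.5)/5.7-.5,z)[:2]
# lines: wall centres x=+-62 , rail x=0 ; (pt,z,trayx)
L=[((150,133),.026,.062),((700,158),.026,.062),((130,397),.026,-.062),((690,425),.026,-.062),((150,264),.014,0),((690,290),.014,0)]
P=[((323,112),.05,(.071,.044))]
def tr(p,w):
    c,sn=np.cos(p[2]),np.sin(p[2]); d=w-p[:2]; return np.array([c*d[0]+sn*d[1],-sn*d[0]+c*d[1]])
def f(p):
    r=[tr(p,W(c,z))[0]-x for c,z,x in L]
    for c,z,xy in P: r+=list(tr(p,W(c,z))-xy)
    r+=[tr(p,W((113,115),.056))[1]-.140, tr(p,W((99,380),.056))[1]-.140]
    r+=[tr(p,W((705,290),.014))[1]+.150, tr(p,W((722,165),.008))[1]+.150]
    return r
o=least_squares(f,[.4,0,0]); p=o.x
print(p,np.degrees(p[2]),np.round(np.array(o.fun)*1e3,1))
for c in [(268,158),(408,163),(263,335),(402,342),(254,250),(404,253)]: print('cap',tr(p,W(c,.086))*1e3)
h=W((323,112),.05);t=W((550,79),.05);d=tr(p,t)-tr(p,h);print('gate',tr(p,t)*1e3,d, np.arctan2(d[0],-d[1]))
E
```

```text
[ 0.53902251  0.0135228  -0.03243038] -1.8581240617516321 [ 1.6  3.  -4.7 -4.3  0.5  1.3  2.7 -1.6  2.7  0.6  2.3 -3.9]
cap [43.31690241 64.50493386]
cap [44.31739126 -1.231005  ]
cap [-40.31373168  61.692666  ]
cap [-40.24672508  -3.09657097]
cap [-0.59671885 68.35853764]
cap [ 1.60150631 -1.7141801 ]
gate [ 95.49952606 -66.21399603] [ 0.02183421 -0.10858714] 0.19842946740919024
```

```bash
python3 -m handwheel '[[0,0,0,0,0,-0.0448],[0,0,0,0,0,-0.0448],[0,0,0,0,0,-0.0448],[0,0,0,0,0,-0.0448],[0,0,0,0,0,-0.0448],[0,0,0,0,0,-0.0448],[0,0,0,0,0,-0.0448],[0,0,0,0,0,-0.0448]]' 1 40
python3 -m handwheel '[[0.08,0.034,0,0,0,0],[0.08,0.034,0,0,0,0],[0.08,0.034,0,0,0,0],[0.08,0.034,0,0,0,0],[0.08,0.034,0,0,0,0],[0.08,0.034,0,0,0,0],[0.08,0.034,0,0,0,0],[0.08,0.034,0,0,0,0],[0.08,0.034,0,0,0,0],[0.08,0.034,0,0,0,0],[0.08,0.034,0,0,0,0],[0,0,0,0,0,0]]'
cat >> h.py <<'E'
P0=np.array([.539,.0135]);YAW=-.0324
def rep():
    from scipy.spatial.transform import Rotation as R
    st=robot.read_state(); q=st['tool_rot']; M=R.from_quat([q[1],q[2],q[3],q[0]]).as_matrix()
    c,s=np.cos(YAW),np.sin(YAW); d=st['tcp_pos'][:2]-P0
    print('t',st['time'],'tray mm',np.round([(c*d[0]+s*d[1])*1e3,(-s*d[0]+c*d[1])*1e3,st['tcp_pos'][2]*1e3],1),'toolx-in-tray deg',np.degrees(np.arctan2(M[1,0],M[0,0])-YAW),'tilt',M[:2,2],'F',np.round(st['force'],1),st['finger_gap'])
E
python3 -c "from h import *;rep()"
```

```text
time: 0.9
tcp_pos: [0.2707, -0.6181, 0.2309]
tool_rot: [-0.0, 0.716, 0.698, 0.0]
force: [0.1, -0.3, -0.5]
finger_gap: -0.0
gripper_force: 0.0
time: 2.1
tcp_pos: [0.4739, -0.179, 0.2315]
tool_rot: [-0.0, 0.716, 0.698, 0.001]
force: [-0.1, -1.0, 0.1]
finger_gap: 0.0
gripper_force: 0.0
t 2.1 tray mm [ -58.9 -194.5  231.5] toolx-in-tray deg 90.42503705185936 tilt [0.00093449 0.00146423] F [-0.1 -1.   0.1] 3.388265785303266e-05
```

```bash
python3 -m handwheel '[[0.067,0.0295,0,0,0,0],[0.067,0.0295,0,0,0,0],[0.067,0.0295,0,0,0,0],[0.067,0.0295,0,0,0,0],[0,0,0,0,0,0],[0,0,0,0,0,0]]'
python3 - <<'E'
from h import *
import pickle
rep(); st=robot.read_state(); s=snap('wrist','w1.png'); pickle.dump((st,s),open('w1.pkl','wb')); print(s['tool_from_camera'])
E
```

```text
time: 2.7
tcp_pos: [0.5349, -0.052, 0.2309]
tool_rot: [-0.0, 0.718, 0.696, -0.0]
force: [-0.0, -0.5, 0.8]
finger_gap: 0.0
gripper_force: 0.0
t 2.7 tray mm [ -1.9 -65.6 230.9] toolx-in-tray deg 90.10470195260929 tilt [-0.00083822  0.00017574] F [-0.  -0.5  0.8] 4.8730617500250005e-05
[[ 1.35688226e-03 -9.51223501e-01 -3.08499610e-01  8.01597088e-02]
 [ 9.99998808e-01  1.06338397e-03  1.11949839e-03 -1.14429352e-04]
 [-7.36839633e-04 -3.08500762e-01  9.51223810e-01 -1.42330004e-01]
 [ 0.00000000e+00  0.00000000e+00  0.00000000e+00  1.00000000e+00]]
```

View pics/w1.png

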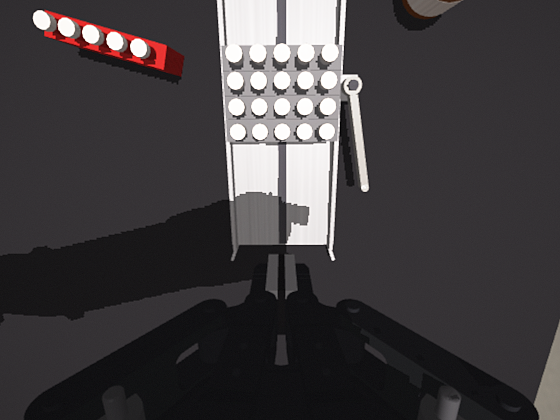

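The wrist view shows the rail centred at column 282, in line with the fingers, and no tilt between tool and tray. Rack_d's caps are on row 131 and its rear edge on row 143. The gate hub is at (352,85) and its tip end at (365,188). The red rack is off to the left.

```bash
cat >> h.py <<'E'
def wpt(st,s,u,v,z):
    from scipy.spatial.transform import Rotation as R
    q=st['tool_rot']; M=R.from_quat([q[1],q[2],q[3],q[0]]).as_matrix(); T=np.array(s['tool_from_camera'])
    o=M@T[:3,3]+st['tcp_pos']; d=M@T[:3,:3]@np.array([(u-s['cx'])/s['fx'],(v-s['cy'])/s['fy'],1])
    w=(o+d*(z-o[2])/d[2])[:2]-P0; c,n=np.cos(YAW),np.sin(YAW)
    return np.round(np.array([c*w[0]+n*w[1],-n*w[0]+c*w[1]])*1e3,1)
E
python3 - <<'E'
from h import *
import pickle
st,s=pickle.load(open('w1.pkl','rb'))
for n,u,v,z in [('cap d0',238,131.5,.086),('cap d2',282,131.5,.086),('cap d4',327,131.5,.086),('cap a2',282,54,.086),('rear edge',282,143,.062),('rail near',282,243,.014),('rail far',281.5,20,.014),('entryL',236,244,.008),('entryR',328,244,.008),('hub',352,85,.052),('tip',365,189,.052)]: print(n,wpt(st,s,u,v,z))
E
```

```text
cap d0 [-42.5  -0.1]
cap d2 [-1.1  0. ]
cap d4 [41.2  0.2]
cap a2 [-1.4 65.3]
rear edge [ -1.  -12.6]
rail near [  -0.3 -146.3]
rail far [ -1.9 110.3]
entryL [ -62.2 -150.7]
entryR [  61.8 -150.3]
hub [69.1 43.7]
tip [ 91.9 -63.4]
```

```bash
python3 -m handwheel '[[0,0,0.07,0,0,0],[0,0,0.08,0,0,0],[0,0,0.08,0,0,0],[0,0,0.08,0,0,0],[0,0,0.08,0,0,0],[0,0.002,0.01,0,0,0],[0.02,0,0,0,0,0],[0.02,0,0,0,0,0],[0.02,0,0,0,0,0],[0,0,0,0,0,0]]'
python3 -c "from h import *;rep()"
python3 -m handwheel '[[0.006,0,0,0,0,0],[0.006,0,0,0,0,0],[0.006,0,0,0,0,0],[0.006,0,0,0,0,0],[0.006,0,0,0,0,0],[0.006,0,0,0,0,0]]'
python3 -c "from h import *;rep()"
```

```text
time: 3.75
tcp_pos: [0.538, -0.0204, 0.033]
tool_rot: [0.001, 0.718, 0.697, 0.001]
force: [0.1, 0.5, 0.4]
finger_gap: 0.0
gripper_force: 0.0
t 3.75 tray mm [  0.1 -33.9  33. ] toolx-in-tray deg 90.1522282413033 tilt [0.00269586 0.00044969] F [0.1 0.5 0.4] 3.916768261102897e-06
time: 4.35
tcp_pos: [0.5376, -0.0049, 0.0313]
tool_rot: [0.0, 0.719, 0.695, -0.0]
force: [-0.3, -4.2, 1.7]
finger_gap: -0.0001
gripper_force: 1.9
t 4.35 tray mm [ -0.8 -18.4  31.3] toolx-in-tray deg 89.98864814279749 tilt [-0.00018963 -0.00051594] F [-0.3 -4.2  1.7] -0.00014960083000446796
```

```bash
python3 -m handwheel '[[0.005,0,0,0,0,0],[0.005,0,0,0,0,0],[0.005,0,0,0,0,0],[0.005,0,0,0,0,0],[0.005,0,0,0,0,0],[0.005,0,0,0,0,0],[0.005,0,0,0,0,0],[0.005,0,0,0,0,0],[0.005,0,0,0,0,0],[0.005,0,0,0,0,0]]'
python3 -c "from h import *;rep()"
python3 -m handwheel '[[0.005,0,0,0,0,0],[0.005,0,0,0,0,0],[0.005,0,0,0,0,0],[0.005,0,0,0,0,0],[0.005,0,0,0,0,0],[0.005,0,0,0,0,0],[0,0,0,0,0,0],[0,0,0,0,0,0]]'
python3 - <<'E'
from h import *
import pickle
rep(); st=robot.read_state(); s=snap('wrist','w2.png'); pickle.dump((st,s),open('w2.pkl','wb'))
E
```

```text
time: 5.35
tcp_pos: [0.5384, 0.0207, 0.0313]
tool_rot: [-0.0, 0.718, 0.696, 0.0]
force: [-0.1, -3.8, 0.7]
finger_gap: -0.0002
gripper_force: 1.6
t 5.35 tray mm [-0.8  7.2 31.3] toolx-in-tray deg 90.01775021266829 tilt [-4.12683475e-05  5.75682982e-05] F [-0.1 -3.8  0.7] -0.0002444841020070816
time: 6.15
tcp_pos: [0.5389, 0.0359, 0.0314]
tool_rot: [-0.0, 0.718, 0.696, 0.0]
force: [-0.4, 0.3, -0.8]
finger_gap: -0.0
gripper_force: 0.0
t 6.15 tray mm [-0.8 22.4 31.4] toolx-in-tray deg 90.03953035914807 tilt [0.00018531 0.00050039] F [-0.4  0.3 -0.8] -1.918874919200457e-05
```

View pics/w2.png

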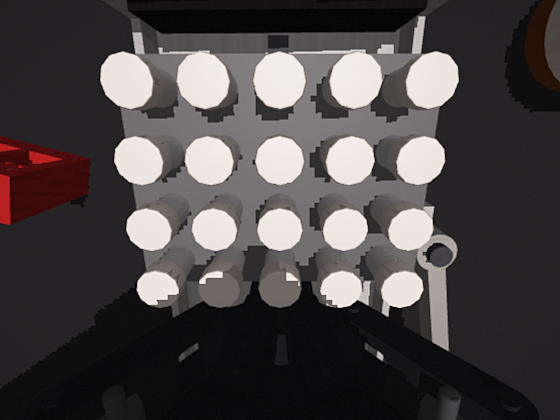

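The racks are upright and straight, with cap rows at about 80, 160, 230 and 288. A short gap remains to the stop at the top, between rows 45 and 52.

```bash
python3 - <<'E'
from h import *
import pickle
st,s=pickle.load(open('w2.pkl','rb'))
for u,v in [(279,79.5),(279,160),(127,80),(432,79)]: print(wpt(st,s,u,v,.086))
E
python3 -m handwheel '[[0.005,0,0,0,0,0],[0.005,0,0,0,0,0],[0.005,0,0,0,0,0],[0.004,0,0,0,0,0],[0.003,0,0,0,0,0],[0.003,0,0,0,0,0]]'
python3 -c "from h import *;rep()"
```

```text
[ -1.5 111.8]
[-1.5 89.9]
[-42.9 111.6]
[ 40.3 112. ]
time: 6.8
tcp_pos: [0.5393, 0.048, 0.0313]
tool_rot: [0.0, 0.718, 0.696, -0.0]
force: [-0.0, -4.0, 1.1]
finger_gap: 0.0004
gripper_force: 1.9
t 6.8 tray mm [-0.8 34.5 31.3] toolx-in-tray deg 90.01602190140905 tilt [-4.03836403e-05 -6.34598917e-05] F [-0.  -4.   1.1] 0.0004351890643001851
```

```bash
for i in 1; do python3 -m handwheel '[[0.002,0,0,0,0,0],[0.002,0,0,0,0,0],[0.002,0,0,0,0,0]]'; python3 -m handwheel '[[0.002,0,0,0,0,0]]';python3 -m handwheel '[[0.002,0,0,0,0,0]]'; done
python3 -c "from h import *;rep()"
```

```text
time: 7.1
tcp_pos: [0.5394, 0.051, 0.0313]
tool_rot: [-0.0, 0.718, 0.696, -0.0]
force: [0.6, -4.2, 2.2]
finger_gap: -0.0002
gripper_force: 2.0
time: 7.2
tcp_pos: [0.5394, 0.0519, 0.0314]
tool_rot: [-0.0, 0.718, 0.696, -0.0]
force: [0.7, -4.6, 2.4]
finger_gap: 0.0001
gripper_force: 2.0
time: 7.3
tcp_pos: [0.5396, 0.0525, 0.0314]
tool_rot: [0.0, 0.718, 0.696, -0.0]
force: [2.7, -9.5, 1.6]
finger_gap: -0.0002
gripper_force: 4.8
t 7.3 tray mm [-0.7 39.  31.4] toolx-in-tray deg 89.99822368486441 tilt [ 0.00018876 -0.00047587] F [ 2.7 -9.5  1.6] -0.000239754891067709
```

```bash
python3 -m handwheel '[[0.001,0,0,0,0,0],[0,0,0,0,0,0]]'; python3 -c "from h import *;rep()"
```

```text
time: 7.5
tcp_pos: [0.5397, 0.0525, 0.0314]
tool_rot: [0.0, 0.719, 0.695, -0.0]
force: [1.5, -8.2, 1.6]
finger_gap: -0.0003
gripper_force: 4.3
t 7.5 tray mm [-0.5 39.  31.4] toolx-in-tray deg 89.97062770501373 tilt [ 0.00023686 -0.00088996] F [ 1.5 -8.2  1.6] -0.0002568817742620925
```

```bash
python3 -m handwheel '[[-0.004,0,0,0,0,0],[-0.01,0,0,0,0,0],[-0.04,0,0,0,0,0],[-0.06,0,0,0,0,0],[-0.05,0,0,0,0,0],[0,0,-0.06,0,0,0],[0,0,-0.08,0,0,0],[0,0,-0.08,0,0,0],[0,0,-0.08,0,0,0],[0,0,-0.06,0,0,0],[0,0,0,0,0,0],[0,0,0,0,0,0]]'
python3 - <<'E'
from h import *
import pickle
rep(); st=robot.read_state(); s=snap('wrist','w3.png'); pickle.dump((st,s),open('w3.pkl','wb'))
E
```

```text
time: 8.7
tcp_pos: [0.5369, -0.0285, 0.2116]
tool_rot: [0.0, 0.718, 0.696, 0.0]
force: [0.9, 0.3, -1.0]
finger_gap: 0.0
gripper_force: 0.0
t 8.7 tray mm [ -0.7 -42.1 211.6] toolx-in-tray deg 90.01973240989426 tilt [ 1.17522629e-03 -8.93348539e-05] F [ 0.9  0.3 -1. ] 2.6948106999013213e-05
```

View pics/w3.png

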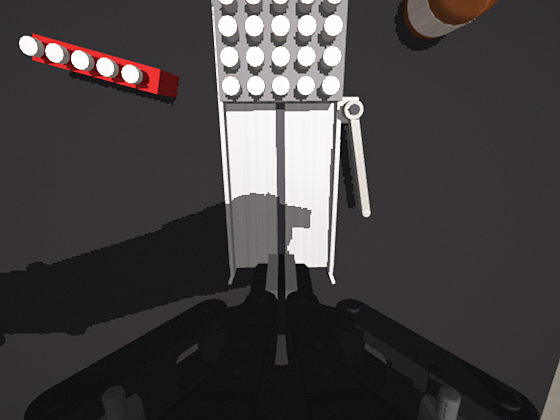

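The train is straight. Rack_d's caps are on row 86, the gate hub is at (352,108) and its tip at (366,215), still swung out.

```bash
python3 - <<'E'
from h import *
import pickle
st,s=pickle.load(open('w3.pkl','rb'))
for u,v,z in [(280,86,.086),(280,56.5,.086),(231,86,.086),(331,85.5,.086),(280,101,.062),(352,108,.052),(366,215,.052)]: print(wpt(st,s,u,v,z))
E
python3 -m handwheel '[[0,0.08,0,0,0,0],[0,0.08,0,0,0,0],[0.008,0.078,0,0,0,0],[0,0,0.08,0,0,0],[0,0,0.08,0,0,0],[0,0,0.08,0,0,0],[0,0,0.07,0,0,0],[0,0,0.04,0,0,0],[0,0,0,0,0,0],[0,0,0,0,0,0]]'
python3 -c "from h import *;rep()"
```

```text
[-1.4 61.4]
[-1.4 83.6]
[-42.4  61.3]
[41.3 61.9]
[-1.4 50.6]
[68.1 44.9]
[ 91.5 -64.2]
time: 9.75
tcp_pos: [0.6554, -0.028, 0.0357]
tool_rot: [-0.001, 0.718, 0.696, -0.0]
force: [1.2, 0.2, 1.6]
finger_gap: 0.0001
gripper_force: 0.0
t 9.75 tray mm [117.7 -37.7  35.7] toolx-in-tray deg 90.0417516433421 tilt [-0.00170414  0.00051134] F [1.2 0.2 1.6] 6.798356892626065e-05
```

```bash
python3 -m handwheel '[[0,-0.01,0,0,0,0],[0,-0.01,0,0,0,0],[-0.002,-0.01,0,0,0,0],[-0.002,-0.01,0,0,0,0],[-0.002,-0.01,0,0,0,0],[-0.002,-0.01,0,0,0,0],[0.001,-0.012,0,0,0,0],[0.002,-0.012,0,0,0,0],[0.002,-0.012,0,0,0,0]]'
python3 -c "from h import *;rep()"
python3 -m handwheel '[[0.003,-0.013,0,0,0,0],[0.004,-0.013,0,0,0,0],[0.004,-0.013,0,0,0,0],[0.007,-0.0104,0,0,0,0],[0.0075,-0.0104,0,0,0,0],[0.0075,-0.0104,0,0,0,0],[0.01,-0.0088,0,0,0,0],[0.01,-0.0088,0,0,0,0],[0.01,-0.0088,0,0,0,0]]'
python3 -c "from h import *;rep()"
```

```text
time: 10.65
tcp_pos: [0.6073, -0.0282, 0.0363]
tool_rot: [-0.0, 0.718, 0.696, -0.0]
force: [0.1, -0.6, 0.4]
finger_gap: 0.0003
gripper_force: 0.3
t 10.65 tray mm [ 69.6 -39.5  36.3] toolx-in-tray deg 90.01319370018335 tilt [-7.92821265e-05  3.31206483e-05] F [ 0.1 -0.6  0.4] 0.00025486898495280465
time: 11.55
tcp_pos: [0.5603, 0.0053, 0.0363]
tool_rot: [-0.0, 0.718, 0.696, 0.0]
force: [1.4, -0.0, -0.2]
finger_gap: -0.0003
gripper_force: 0.2
t 11.55 tray mm [21.6 -7.5 36.3] toolx-in-tray deg 90.02488568861517 tilt [7.77048766e-05 1.42614218e-04] F [ 1.4 -0.  -0.2] -0.00025608852237528123
```

```bash
python3 -m handwheel '[[0.009,-0.004,0,0,0,0],[0.009,-0.004,0,0,0,0],[0.009,-0.004,0,0,0,0],[0.009,-0.003,0,0,0,0],[0.008,-0.002,0,0,0,0],[0.008,-0.002,0,0,0,0],[0.006,-0.001,0,0,0,0],[0.004,0,0,0,0,0]]'
python3 -c "from h import *;rep()"
python3 -m handwheel '[[0.003,0,0,0,0,0],[0.002,0,0,0,0,0]]'
python3 -c "from h import *;rep()"
```

```text
time: 12.35
tcp_pos: [0.5515, 0.0364, 0.0363]
tool_rot: [-0.0, 0.718, 0.696, -0.0]
force: [-0.3, -0.8, -0.3]
finger_gap: 0.0004
gripper_force: 0.3
t 12.35 tray mm [11.8 23.3 36.3] toolx-in-tray deg 90.02974176051308 tilt [-8.30699297e-05  7.96518807e-05] F [-0.3 -0.8 -0.3] 0.0004184591791582678
time: 12.55
tcp_pos: [0.5517, 0.0386, 0.0363]
tool_rot: [-0.0, 0.718, 0.696, 0.0]
force: [-0.1, 0.1, 0.3]
finger_gap: -0.0002
gripper_force: 0.3
t 12.55 tray mm [11.9 25.5 36.3] toolx-in-tray deg 90.0165569112409 tilt [2.30689856e-05 4.54540246e-05] F [-0.1  0.1  0.3] -0.00018443929621165156
```

```bash
for i in 1; do python3 -m handwheel '[[0.003,0,0,0,0,0],[0.002,0,0,0,0,0]]';python3 -m handwheel '[[0.002,0,0,0,0,0]]'; done
python3 -c "from h import *;rep()"
```

```text
time: 12.75
tcp_pos: [0.5518, 0.0405, 0.0363]
tool_rot: [0.0, 0.719, 0.696, -0.0]
force: [-0.8, -8.2, 1.0]
finger_gap: 0.0
gripper_force: 3.6
time: 12.85
tcp_pos: [0.5518, 0.0406, 0.0363]
tool_rot: [0.0, 0.719, 0.695, -0.001]
force: [-0.9, -12.0, 2.7]
finger_gap: 0.0003
gripper_force: 5.9
t 12.85 tray mm [11.9 27.5 36.3] toolx-in-tray deg 89.95752373684145 tilt [-0.00044385 -0.00168088] F [ -0.9 -12.    2.7] 0.0003468623731506846
```

The force has risen to 12 N with no further travel, so the gate is at its stop. I'll back off and look.

```bash
python3 -m handwheel '[[-0.004,0,0,0,0,0],[-0.01,0,0,0,0,0],[-0.04,0,0,0,0,0],[-0.06,0,0,0,0,0],[-0.05,-0.02,0,0,0,0],[0,0,-0.06,0,0,0],[0,0,-0.08,0,0,0],[0,0,-0.08,0,0,0],[0,0,-0.08,0,0,0],[0,0,-0.06,0,0,0],[0.06,0,0,0,0,0],[0,0,0,0,0,0]]'
python3 - <<'E'
from h import *
import pickle
rep(); st=robot.read_state(); s=snap('wrist','w4.png'); pickle.dump((st,s),open('w4.pkl','wb'))
E
```

```text
time: 14.05
tcp_pos: [0.5406, -0.0065, 0.2176]
tool_rot: [0.001, 0.717, 0.697, 0.001]
force: [-0.7, 1.0, 0.2]
finger_gap: 0.0001
gripper_force: 0.0
t 14.05 tray mm [  2.3 -19.9 217.6] toolx-in-tray deg 90.19394638158482 tilt [0.00261677 0.00109785] F [-0.7  1.   0.2] 0.00014263759788958505
```

View pics/w4.png

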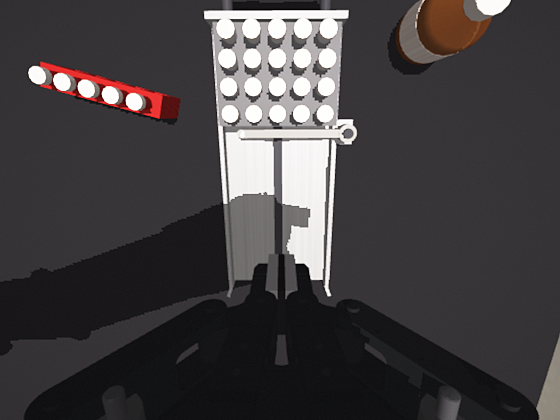

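The gate lies straight across behind the last rack, from (240,134) to the hub at (347,132). The train is against the end plate (rows 10 to 19). I'll check the numbers.

```bash
python3 - <<'E'
from h import *
import pickle
st,s=pickle.load(open('w4.pkl','rb'))
g=cv2.cvtColor(s['pixels'],cv2.COLOR_RGB2GRAY)
for u in (250,265,300,320): print(u,g[122:144,u])
h=wpt(st,s,347,132,.052)
print(h,wpt(st,s,240,134,.052),[wpt(st,s,u,v,.086) for u,v in[(229,114.5),(327,114),(227,29),(329,28.5)]],wpt(st,s,278,19,.056))
E
```

```text
250 [ 28 111 188 174 139 121 106 145 227 234 230 229 229 231 235 218 132 102
 207 255 249 247]
265 [174 174 175 168 135 116  98 171 244 233 230 229 230 230 236 218 128 106
  96 195 253 245]
300 [198  39 119 175 127 116 106 176 243 234 231 231 231 232 236 220 128  99
 207 255 249 247]
320 [ 55  65  61  91 127 121 102 177 245 235 232 233 233 233 239 216 102 103
 209 255 249 247]
[69.2 44.7] [-38.8  42.3] [array([-43.4,  60.8]), array([42.9, 61.7]), array([-41.8, 126.8]), array([ 41.1, 127.7])] [ -0.6 142.2]
```

```bash
python3 -c "from cell import robot;print(robot.hand_in())"
```

```text
the job is handed in; nothing more can be done
None
```

The job is handed in: the four racks were pushed together until they stalled against the end stop, then the retaining arm was swung closed to its own stop; the result has not been reported, and I judged both contacts by force and the wrist camera, since the gap at the front rack was hidden from view.

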